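# Release the swing-bolt clamp of a lift-lock jig

### The arm

A 6-joint arm with a two-finger parallel gripper is mounted at the origin on the work surface. World frame = base frame: x ahead of the robot, y to its left, z up, the work surface at z = 0. Lengths are in mm, angles in degrees, forces in N, time in s.
With the tool pointing down it reaches from about 300 to 850 mm from the base axis. Payload 4.2 kg.
Tool frame: the origin (TCP) lies between the finger pads; the fingertips stand 22 mm ahead of it and the grasp point (between the pads) lies 3 mm ahead of it (env.finger_overhang is the distance from the TCP to the fingertips, in mm); z points along the fingers, y is the line along which they close (so a half turn about z gives the same grasp; the last joint's range is limited). The gripper opens to 91 mm and grips with 3 to 60 N. Pads are 32 mm wide; open, the fingers measure 118 mm over their backs; the gripper's body (76 mm by 178 mm) begins 60 mm behind the grasp point.
Start: joints at [68.583, 18.312, 89.639, -0, 72.044, -1.146], TCP at [199.22, 539.4, 235.976] pointing down, gripper open.
Joint ranges: [-177.97, 177.97], [-48.28, 115.42], [12.27, 149.76], [-77.06, 257.06], [2.81, 150.46], [-146.56, 146.56]. Speed limits (degrees/s): [147.25, 147.25, 180, 180, 180, 180].

### API

Orientations are given as [roll, pitch, yaw] about the fixed x, y, z axes, in that order (R = Rz(yaw) Ry(pitch) Rx(roll)).
In Python, from workcell import state, cams, ticket, look_for, outline_of, env gives the robot as it stands.
- The arm moves only by the tool servo_tool, never from a script. Its argument "steps" is a list of rows, each a list of 3 entries, a list of its own where there are three numbers: the closure in counts, from 0 (fully open) to 255 (shut), then the shift along the tool's x, y, z in mm, then the turn, a rotation vector about the tool's x, y, z in rad. A call has exactly 10 rows; each row shifts and turns the commanded pose from where the row before left it, along the tool's axes as they then stand; what a row does not reach is not made up. A row lasts 1/10 s, in which the tool goes at most 50 mm and 8.59 degrees, less where a joint would pass 70% of its speed; a pose out of reach is approached as far as the arm can. A call with a gripper value outside its range is refused whole. The fingers move at their own pace and stop on an object; "squeeze" is the grip in N (left out, the last holds). Time passes only in rows, so rows that do not move let the fingers close, or fill a call up. It gives the time, the measured TCP pose, the force, the opening and the grip force at its end, in the units of the state.
- state(): the state, without advancing time (a new reading comes with each control period).
- cams.grab_frame(name): name is "scene" or "top"; returns a dict with "color" (480x640x3 uint8, red, green, blue), "z_map" (480x640 float32, mm along the optical axis (not along the pixel's ray), 0 where there is no reading), "fovy" (degrees; the focal length in pixels is half the picture's height over the tangent of half this angle, whatever the lens; pixels are square), "cx", "cy" (the principal point, pixels), "eye" and "rotation" of the camera in the world. Camera axes: x right, y up, looking along -z (the intrinsics and any distortion apply to the point x, -y, -z); pixel columns grow to the right and rows downward; lengths in mm; the calibration is good to about 2 mm. A picture is of the moment at which its call begins.
- ticket.job_done(): hands the job in; it is judged then, once.
Trained networks look in a picture, given as the dict that the camera call returned (one of the last four; its "shot" number tells which), for a name from the list of things; names that differ only in an ending like _2 or _b are one class to them, and where a whole thing is asked for, a point or a joint stands for the part that bears it (a point fixed in the world has none). Each returns a list of dicts, best first, with "confidence" (0 to 1); they miss things now and then, are a little off and sometimes report something else, mostly with a low value. They report only what shows in the picture. A call takes as long as a camera call. They do not tell look-alikes from the thing itself.
- look_for(picture, thing): "at" ([column, row] in pixels, amid what is visible of it).
- outline_of(picture, thing): "pixels" (480x640 bool, what is visible of it) and "at" ([column, row] in pixels, amid what is visible of it).
The state is a dict: "time_s": time; "qpos": joint angles; "qvel": joint speeds; "effort": joint torques, N m; "ee_pos": TCP position; "ee_rot": TCP orientation; "force": force on the tool from outside, world axes, zero at the start; "torque": the same for the moment, N m; "gripper_width": finger opening in mm; "gripper_force": force on a finger pad.
Only numpy, scipy, OpenCV 4.12 (cv2) and the standard library are available. Lean on these libraries where they do the work, as an engineer would, in place of code of your own. Each camera call takes 0.05 s, during which the arm holds its last target. There are 200 camera calls.

### The job

Release the clamp of the lock jig: back off the brass wing nut until its collar clears the red lips of the slotted lug, swing the hinged eyebolt out of the slot, and lay it down on its rubber buffer so that it presses there lightly and stays on it. Do not force the bolt or nut against the lug or the buffer, and leave the loose parts on the counter where they are.

Things in the scene. Friction and masses are not known exactly. Their poses are not given: they have to be found in the camera images.
- jig: Fixed clamping jig: dark green base plate 224 x 84 x 10 mm holding a grey lock case, with a flat steel strap (38 mm wide, top 85 mm above the counter) running along the jig's x over the case to the slotted lug. Origin on the counter, near the middle of the base plate; z up; x points from the strap's post towards the eyebolt, which swings out to +x.
- lug_seat (a point): Point on the jig's fixed lug, on the line of the upright bolt, at the height of the lug's top face on which the tight nut sits (85 mm above the counter, 55 mm straight above the bolt's hinge); axes as the jig's.
- lug: Steel fork at the strap's end, 38 mm wide, 10 thick, with a 10 mm slot open to +x. At each prong's outer end stands a red lip 4 mm high, 11 to 14 mm beyond the bolt line; it traps the nut's collar until the nut has risen about 5.7 mm above the lug's top face. Origin as the jig's.
- eyebolt: Steel eyebolt, shank 8 mm thick, end 87 mm from the hinge. Origin on the hinge pin, 30 mm above the counter, 60 mm along the jig's +x from its origin; z runs along the bolt (vertical when clamped), y is the hinge axis. It tilts from upright to the jig's +x, up to 100 degrees. The hinge is stiff (0.16 N m, about 2 N at the nut): the bolt stays at any tilt where it is left.
- wing_nut: Brass wing nut on the bolt. Origin on the bolt axis at its collar's underside (collar 20 mm across, 12 high); z along the bolt, x along the wings: one flat bar 48 mm long, 10 thick, 6 to 28 mm above the underside. Starts 0 to 1.5 mm above the lug's top. Counter-clockwise from above loosens it, 0.12 N m; rises 2.4 mm per rad (15 mm a turn); captive, it stops 10 mm above the tight place.
- rest: Fixed foot of the buffer on the base plate; origin as the jig's. The buffer is a black rubber button 17 mm across, under the swung bolt, 45 mm along the jig's +x from the bolt line. Its top is set anywhere from 29 to 39 mm above the counter (setting not measured), so the bolt meets it tilted about 73 to 87 degrees; it yields about 1 mm per 8 N.
- lock_tongue: Loose rusty steel lock tongue, 71 x 22 x 20 mm, origin at its underside; leave it alone.
- switch_body: Loose cream bakelite switch body with a black rocker, 56 x 34 x 34 mm, origin at its underside; leave it alone.
- earth_lug: Loose copper earth lug, 56 x 16 x 13 mm, origin at its underside; leave it alone.
- roller_carriage: Loose square brass carriage on two steel rollers, 44 x 50 x 19 mm, origin at its underside; leave it alone.
Mind the look-alikes: they are no part of the job. Of the things that look like the jig, the middle-sized one is meant.

How it is judged (in metres and radians):
On the way, in this order (a step that is already met when the one before it is completed fails the run):
1. the nut is backed off 5 mm or more above the lug's top face (z of wing_nut in the frame of lug_seat above 0.005 m), for 0.1 s.
2. the eyebolt is swung out of the slot, tilted more than 35 degrees (angle between eyebolt's own z axis and vertical above 0.61 rad), for 0.1 s.
3. the bolt is pressed on its rubber buffer with more than 1.5 N (contact force between eyebolt and rest above 1.5 N), for 0.1 s.
At the end, for the whole second after the job is handed in: The eyebolt lies swung out, tilted more than 69 degrees from upright, at rest, and still touches its rubber buffer with more than 0.3 N (angle between eyebolt's own z axis and vertical above 1.2 rad and contact force between eyebolt and rest above 0.3 N and angular speed of eyebolt below 0.1 rad/s).
It fails at once if bolt or nut forced against the lug with more than 25 N (contact force between eyebolt and lug above 25 N).
It fails at once if bolt forced on the buffer with more than 20 N (contact force between eyebolt and rest above 20 N).
It fails at once if a loose part moved by more than 15 mm (distance of any of lock_tongue, switch_body, earth_lug, roller_carriage from where it was at the start of the episode above 0.015 m).
It also fails if it takes over 72 s, if anything falls off the work surface, if the arm or the gripper's body presses on something with over 40 N, if the wrist force passes 120 N, or if a joint passes its speed limit or range.

## Working session

There is one attempt and no reset: what is moved stays moved. The work goes in short steps, Python scripts to look and compute and a tool call to move; the robot and the scene stay as the last step left them, time stands still between calls to the robot, and variables do not carry over. Pictures are saved under pics/ and viewed, at most 10 in all, crops included, and the job is handed in when it is done.

Besides the shell and the picture viewer there is one more tool, called as a command line: name --argument value ..., lists and objects as JSON in quotes. servo_tool: Moves the arm, as the interface text tells. Its arguments: {"type":"object","properties":{"steps":{"type":"array","items":{"type":"array"}},"squeeze":{"type":"number"}},"required":["steps"]}

```bash
mkdir -p pics
cat > h.py <<'E'
import numpy as np, cv2
from workcell import state, cams, ticket, look_for, outline_of, env
def world(p,u,v,z=None):
    f=240/np.tan(np.radians(p['fovy'])/2)
    z=p['z_map'][int(round(v)),int(round(u))] if z is None else z
    c=np.array([(u-p['cx'])/f*z,-(v-p['cy'])/f*z,-z])
    return np.array(p['eye'])+np.array(p['rotation'])@c
def cloud(p):
    f=240/np.tan(np.radians(p['fovy'])/2); z=p['z_map']
    v,u=np.mgrid[:480,:640]
    c=np.stack([(u-p['cx'])/f*z,-(v-p['cy'])/f*z,-z],-1)
    return np.array(p['eye'])+c@np.array(p['rotation']).T
def save(n,im): cv2.imwrite('pics/'+n+'.png',im[...,::-1])
E
python3 - <<'E'
from h import *
s=state(); print({k:np.round(v,2) for k,v in s.items()})
ims=[]
for n in('scene','top'):
    p=cams.grab_frame(n); ims.append(p['color']); print(n,[ (k,np.round(p[k],3).tolist()) for k in p if k not in('color','z_map')])
    for t in('jig','wing_nut','eyebolt','rest','lug'):
        print(t,[(np.round(d['at']).tolist(),round(d['confidence'],2),np.round(world(p,*d['at'])).tolist()) for d in look_for(p,t)])
    save(n,p['color'])
E
```

```text
{'time_s': np.float64(0.0), 'qpos': array([68.58, 18.35, 89.71, -0.  , 72.05, -1.14]), 'qvel': array([ 0.03, -0.04, -0.01,  0.  , -0.08, -0.  ]), 'effort': array([ -0.  , -41.25, -23.2 ,   0.07,   0.05,  -0.  ]), 'ee_pos': array([199.06, 538.95, 235.14]), 'ee_rot': array([-179.9 ,   -0.  ,  159.73]), 'force': array([ 0.83,  0.06, -0.03]), 'torque': array([-0.  , -0.04, -0.01]), 'gripper_force': np.float64(0.0), 'gripper_width': np.float64(91.07)}
scene [('fovy', 54.387), ('cx', 317.683), ('cy', 238.302), ('eye', [820.813, 704.095, 619.552]), ('rotation', [52.844, -0.157, 151.68]), ('shot', 1)]
jig [([170.0, 254.0], 0.84, [-154735.0, -154852.0, -154937.0]), ([301.0, 233.0], 0.65, [-146511.0, -146628.0, -146712.0]), ([513.0, 288.0], 0.65, [-103622.0, -103738.0, -103823.0])]
wing_nut [([485.0, 256.0], 0.83, [-100789.0, -100905.0, -100990.0]), ([144.0, 234.0], 0.55, [-155286.0, -155402.0, -155487.0]), ([271.0, 206.0], 0.48, [-147260.0, -147377.0, -147462.0])]
eyebolt [([268.0, 205.0], 0.82, [-147308.0, -147425.0, -147510.0]), ([486.0, 254.0], 0.7, [-100901.0, -101017.0, -101102.0]), ([14
[... 635 characters left out ...]
], 0.6, [79365.0, 79008.0, 79892.0]), ([269.0, 267.0], 0.29, [85739.0, 85383.0, 86266.0])]
wing_nut [([163.0, 370.0], 0.7, [70572.0, 70215.0, 71099.0]), ([364.0, 222.0], 0.59, [77374.0, 77018.0, 77901.0])]
eyebolt [([162.0, 371.0], 0.75, [70673.0, 70316.0, 71200.0]), ([366.0, 222.0], 0.71, [77050.0, 76693.0, 77576.0]), ([394.0, 92.0], 0.43, [82728.0, 82371.0, 83254.0])]
rest [([185.0, 327.0], 0.62, [81322.0, 80965.0, 81848.0]), ([370.0, 205.0], 0.46, [84992.0, 84636.0, 85519.0]), ([361.0, 226.0], 0.28, [79882.0, 79526.0, 80409.0])]
lug [([391.0, 96.0], 0.68, [82530.0, 82173.0, 83057.0]), ([175.0, 372.0], 0.62, [73787.0, 73430.0, 74314.0]), ([362.0, 223.0], 0.55, [78712.0, 78356.0, 79239.0])]
```

```bash
ls -la
```

```text
total 16
drwxr-xr-x  3 agent agent 4096 Nov 30 18:27 .
drwxr-xr-x 23 root  root  4096 Nov 30 18:27 ..
-rw-r--r--  1 agent agent  607 Nov 30 18:27 h.py
drwxr-xr-x  2 agent agent 4096 Nov 30 18:27 pics
```

```bash
sed -i 's/^import numpy.*/&\nfrom scipy.spatial.transform import Rotation as Ro/; s/np.array(p\[.rotation.\])/Ro.from_euler("xyz",p["rotation"],degrees=True).as_matrix()/' h.py
python3 - <<'E'
from h import *
for n in('scene','top'):
    p=cams.grab_frame(n)
    for t in('jig','wing_nut','eyebolt','rest','lug','lock_tongue','switch_body','earth_lug','roller_carriage'):
        print(n,t,[(np.round(d['at']).tolist(),round(d['confidence'],2),np.round(world(p,*d['at'])).tolist()) for d in look_for(p,t)])
E
```

```text
scene jig [([303.0, 232.0], 0.8, [480.0, 11.0, 50.0]), ([513.0, 287.0], 0.73, [244.0, 345.0, 69.0]), ([170.0, 253.0], 0.71, [735.0, -68.0, 36.0])]
scene wing_nut [([272.0, 206.0], 0.83, [526.0, -34.0, 103.0]), ([485.0, 256.0], 0.82, [296.0, 312.0, 134.0]), ([146.0, 236.0], 0.52, [768.0, -96.0, 73.0])]
scene eyebolt [([488.0, 252.0], 0.96, [292.0, 313.0, 140.0]), ([149.0, 239.0], 0.65, [765.0, -96.0, 63.0]), ([271.0, 207.0], 0.6, [527.0, -35.0, 99.0])]
scene rest [([446.0, 312.0], 0.89, [349.0, 307.0, 25.0]), ([134.0, 261.0], 0.43, [803.0, -110.0, 11.0])]
scene lug [([490.0, 270.0], 0.91, [292.0, 326.0, 112.0]), ([276.0, 218.0], 0.46, [526.0, -19.0, 83.0])]
scene lock_tongue [([254.0, 209.0], 0.76, [519.0, -168.0, 14.0]), ([279.0, 279.0], 0.72, [573.0, 93.0, 26.0])]
scene switch_body [([279.0, 280.0], 0.68, [573.0, 96.0, 24.0])]
scene earth_lug [([343.0, 281.0], 0.54, [461.0, 142.0, 13.0])]
scene roller_carriage []
top jig [([175.0, 400.0], 0.93, [229.0, 293.0, 112.0]), ([350.0, 252.0], 0.59, [468.0, -8.0, 85.0]), ([385.0, 122.0], 0.58, [711.0, -84.0, 57.0])]
top wing_nut [([163.0, 368.0], 0.55, [287.0, 301.0, 147.0]), ([363.0, 226.0], 0.52, [512.0, -31.0, 111.0]), ([395.0, 89.0], 0.43, [764.0, -101.0, 79.0])]
top eyebolt [([162.0, 367.0], 0.81, [289.0, 302.0, 150.0]), ([366.0, 221.0], 0.8, [520.0, -35.0, 118.0]), ([392.0, 96.0], 0.68, [753.0, -95.0, 78.0]), ([369.0, 204.0], 0.47, [561.0, -52.0, 35.0])]
top rest [([186.0, 329.0], 0.62, [340.0, 292.0, 40.0]), ([359.0, 225.0], 0.42, [517.0, -27.0, 85.0])]
top lug [([175.0, 372.0], 0.79, [276.0, 291.0, 115.0]), ([388.0, 94.0], 0.63, [764.0, -93.0, 56.0])]
top lock_tongue [([430.0, 236.0], 0.79, [501.0, -168.0, 14.0])]
top switch_body [([296.0, 206.0], 0.81, [561.0, 87.0, 36.0])]
top earth_lug [([269.0, 265.0], 0.58, [454.0, 141.0, 4.0])]
top roller_carriage [([404.0, 313.0], 0.65, [355.0, -111.0, 19.0])]
```

View pics/scene.png

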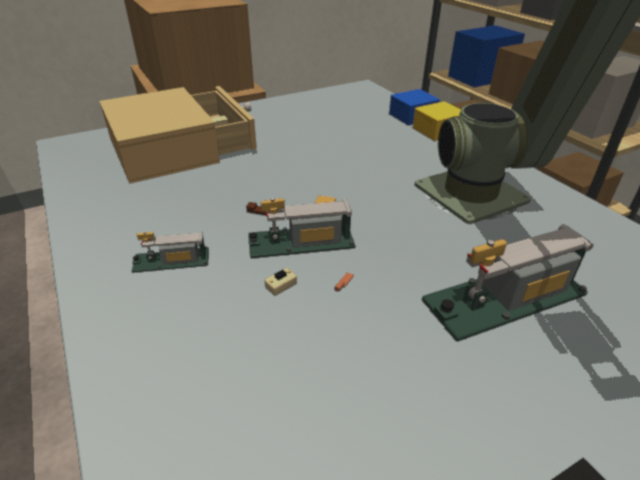

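View pics/top.png

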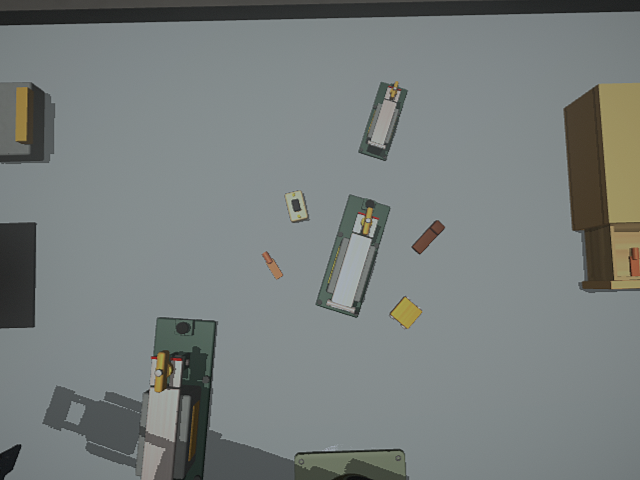

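Three jigs show in the top view: a small one at (383,120), the middle one at (353,255) and a large one at (180,400). The middle jig's strap top measures 85 mm, which matches the description. Its buffer is at about (369,204). The loose parts lie around it.

Run:
```python
from h import *
p=cams.grab_frame('top'); C=cloud(p)
X,Y,Z=C[...,0],C[...,1],C[...,2]
roi=(X>360)&(X<620)&(Y>-130)&(Y<80)
roi[:, :300]=False; roi[:,392:]=False
def rect(m):
    pts=C[m][:,:2].astype(np.float32); r=cv2.minAreaRect(pts); return len(pts),np.round(r[0],1),np.round(r[1],1),round(r[2],1),np.round(cv2.boxPoints(r)).tolist()
g=p['color'].astype(int)
print('base',rect(roi&(Z>6)&(Z<14)))
print('strap',rect(roi&(Z>82)&(Z<89)))
for lo,hi in((93,105),(105,116),(116,135)):
    m=roi&(Z>lo)&(Z<hi); print(lo,m.sum(), rect(m) if m.sum()>3 else '', np.round(C[m].mean(0),1))
m=roi&(Z>100); print('maxz',Z[m].max(), np.round(np.percentile(Z[m],[10,50,90]),1))
# dark buffer
m=roi&(X>540)&(Z>20)&(Z<60); print('buf',rect(m),np.round(C[m].mean(0),1),np.round(np.percentile(Z[m],[5,25,50,75,95]),1))
a=p['color'][185:325,300:410]; b=cv2.resize(a,None,fx=4,fy=4,interpolation=cv2.INTER_CUBIC); 
q=cams.grab_frame('scene'); c=cv2.resize(q['color'][185:265,235:365],None,fx=2.7,fy=2.7,interpolation=cv2.INTER_CUBIC)
o=np.zeros((560,800,3),np.uint8); o[:b.shape[0],:b.shape[1]]=b; o[:c.shape[0],440:440+c.shape[1]]=c[:,:360]; save('crop',o)
# scene cloud
D=cloud(q); Z2=D[...,2]; m=np.zeros_like(roi); m[190:265,235:365]=True
w=m&(Z2>95)&(D[...,0]>480)&(D[...,0]<560)&(D[...,1]>-80)&(D[...,1]<20)
print('scene>95',w.sum(),np.round(D[w].mean(0),1),Z2[w].max())
```

```text
base (1771, array([477.9,  11.2]), array([162.7, 227.1]), 75.2, [[347.0, -38.0], [567.0, -96.0], [609.0, 61.0], [389.0, 119.0]])
strap (1928, array([451.7, -15.6]), array([ 49.7, 173.9]), 70.3, [[361.0, -10.0], [525.0, -68.0], [542.0, -22.0], [378.0, 37.0]])
93 43 (43, array([520.4, -37.6]), array([17.9, 43.8]), 87.7, [[498.0, -46.0], [542.0, -47.0], [543.0, -30.0], [499.0, -28.0]]) [519.9 -35.3  97.8]
105 156 (156, array([521. , -37.9]), array([10.2, 48.1]), 76.9, [[496.0, -37.0], [543.0, -48.0], [546.0, -38.0], [499.0, -27.0]]) [520.4 -37.5 112.5]
116 12 (12, array([515.6, -37.9]), array([ 5.3, 17.1]), 88.7, [[507.0, -40.0], [524.0, -41.0], [524.0, -35.0], [507.0, -35.0]]) [519.  -37.4 117.6]
maxz 941.7148654404155 [110.9 530.4 941.7]
buf (192, array([565.3,   9.5]), array([137.9,  53.7]), 88.6, [[537.0, -59.0], [590.0, -60.0], [594.0, 78.0], [540.0, 79.0]]) [561.5  32.8  26.7] [21.3 23.3 24.9 31.4 34.6]
scene>95 245 [524.7 -34.9 106.1] 119.12315774056168
```

View pics/crop.png

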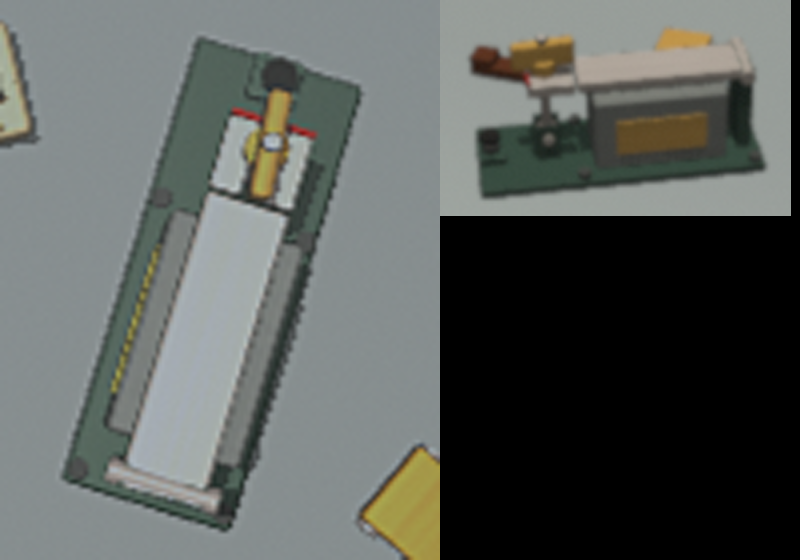

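Jig confirmed: the middle one, with the bar at (270,145) in the crop, the red lips just beyond it towards the buffer at (278,75). The bar measures 48 x 10 mm, centred at (521,-38), yaw -13°, with its top at about 113. The jig's x axis is at about -19.6°. I'll move above the nut now.

servo_tool --steps '[[143, [-35.8, -30.7, 0], [0, 0, 0]], [143, [-35.8, -30.7, 0], [0, 0, 0]], [143, [-35.8, -30.7, 0], [0, 0, 0]], [143, [-35.8, -30.7, 0], [0, 0, 0]], [143, [-35.8, -30.7, 0], [0, 0, 0]], [143, [-35.8, -30.7, 0], [0, 0, 0]], [143, [-35.8, -30.7, 0], [0, 0, 0]], [143, [-35.8, -30.7, 0], [0, 0, 0]], [143, [-35.8, -30.7, 0], [0, 0, 0]], [143, [-35.8, -30.7, 0], [0, 0, 0]]]' --squeeze 20

```text
time_s: 2.7
ee_pos: [429.4, 125.6, 236.3]
ee_rot: [180.0, 0.0, 159.7]
force: [0.8, 0.5, -0.3]
gripper_width: 40.1
gripper_force: 0.0
```

servo_tool --steps '[[143, [-35.8, -30.7, 0], [0, 0, 0]], [143, [-35.8, -30.7, 0], [0, 0, 0]], [143, [-35.8, -30.7, 0], [0, 0, 0]], [143, [-35.8, -30.7, 0], [0, 0, 0]], [143, [0, 0, 0], [0, 0, 0.145]], [143, [0, 0, 0], [0, 0, 0.145]], [143, [0, 0, 0], [0, 0, 0.145]], [143, [0, 0, 0], [0, 0, 0.145]], [143, [0, 0, 0], [0, 0, 0.145]], [143, [0, 0, 0], [0, 0, 0.145]]]'

```text
time_s: 3.7
ee_pos: [520.5, -37.5, 236.0]
ee_rot: [180.0, -0.0, 109.5]
force: [0.6, -0.5, -0.1]
gripper_width: 39.6
gripper_force: 0.0
```

servo_tool --steps '[[143, [0, 0, 0], [0, 0, 0.145]], [143, [0, 0, 0], [0, 0, 0.145]], [143, [0, 0, 0], [0, 0, 0.145]], [143, [0, 0, 0], [0, 0, 0.145]], [143, [0, 0, 0], [0, 0, 0.145]], [143, [0, 0, 0], [0, 0, 0.145]], [143, [0, 0, 0], [0, 0, 0.145]], [143, [0, 0, 0], [0, 0, 0.145]], [143, [0, 0, 0], [0, 0, 0.145]], [143, [0, 0, 0], [0, 0, 0.145]]]'

```text
time_s: 4.7
ee_pos: [520.5, -37.4, 236.0]
ee_rot: [180.0, -0.0, 26.5]
force: [-0.4, 0.9, 0.5]
gripper_width: 39.9
gripper_force: 0.0
```

servo_tool --steps '[[143, [0, 0, 0], [0, 0, 0.14]], [143, [0, 0, 0], [0, 0, 0.14]], [143, [0, 0, 0], [0, 0, 0.14]], [143, [0, 0, 0], [0, 0, 0.14]], [143, [0, 0, 0], [0, 0, 0.134]], [143, [0, 0, 20], [0, 0, 0]], [143, [0, 0, 20], [0, 0, 0]], [143, [0, 0, 20], [0, 0, 0]], [143, [0, 0, 0], [0, 0, 0]], [143, [0, 0, 0], [0, 0, 0]]]'

```text
time_s: 5.7
ee_pos: [520.7, -37.4, 176.2]
ee_rot: [-180.0, -0.0, -13.0]
force: [0.5, 0.8, 0.6]
gripper_width: 40.4
gripper_force: 0.0
```

Run:
```python
from h import *
q=cams.grab_frame('scene'); D=cloud(q); Z=D[...,2]
m=(Z>94)&(Z<117)&(abs(D[...,0]-521)<35)&(abs(D[...,1]+37)<30)
g=q['color'].astype(int); y=(g[...,0]-g[...,2]>50)
m&=y; P=D[m]; print(m.sum(),P.mean(0).round(1))
t=P[P[:,2]>P[:,2].max()-2.5]; print(P[:,2].max(),cv2.minAreaRect(t[:,:2].astype(np.float32)))
f=(Z>115)&(Z<125)&(abs(D[...,0]-521)<15)&(abs(D[...,1]+37)<15); print('boltend',f.sum(),D[f].mean(0).round(1) if f.any() else '')
save('s2',cv2.resize(q['color'][100:270,190:400],None,fx=3.5,fy=3.5,interpolation=cv2.INTER_CUBIC))
```

```text
94 [524.3 -34.6 107.4]
114.7426384327099 ((523.5554809570312, -36.24110412597656), (6.49663782119751, 42.842140197753906), 75.1806640625)
boltend 12 [524.2 -37.1 116.8]
```

View pics/s2.png

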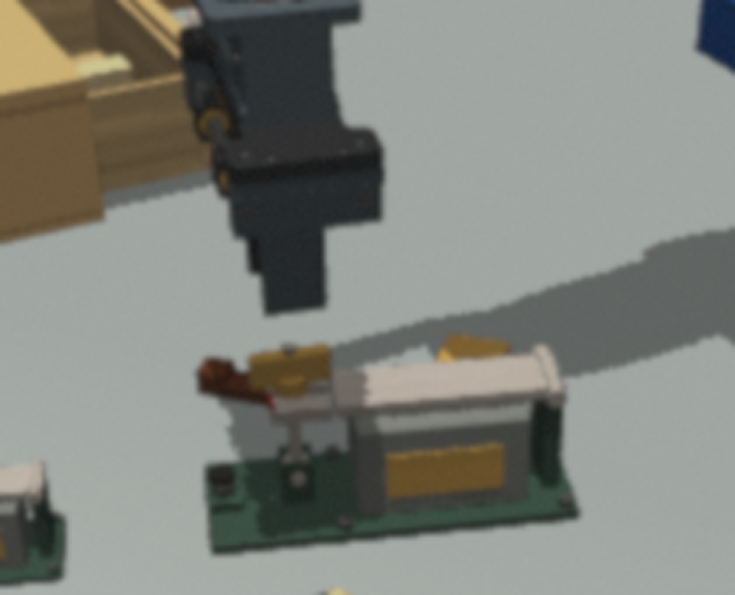

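The fingers stand straight above the bar, with the tips at (295,310) and the bolt end at (290,350) in the crop. Descending with a 1.2 mm correction along the bar, then closing.

servo_tool --steps '[[143, [1.2, 0, 14], [0, 0, 0]], [143, [0, 0, 14], [0, 0, 0]], [143, [0, 0, 14], [0, 0, 0]], [143, [0, 0, 12], [0, 0, 0]], [200, [0, 0, 0], [0, 0, 0]], [215, [0, 0, 0], [0, 0, 0]], [230, [0, 0, 0], [0, 0, 0]], [255, [0, 0, 0], [0, 0, 0]], [255, [0, 0, 0], [0, 0, 0]], [255, [0, 0, 0], [0, 0, 0]]]' --squeeze 15

```text
time_s: 6.75
ee_pos: [522.1, -38.2, 122.6]
ee_rot: [180.0, -0.1, -13.0]
force: [-1.7, -3.1, 2.6]
gripper_width: 10.2
gripper_force: 15.0
```

servo_tool --steps '[[255, [0, 0.0, -0.2], [0, 0, -0.08]], [255, [0, 0, -0.2], [0, 0, -0.08]], [255, [0, 0, -0.2], [0, 0, -0.08]], [255, [0, 0, -0.2], [0, 0, -0.08]], [255, [0, 0, -0.2], [0, 0, -0.08]], [255, [0, 0, -0.2], [0, 0, -0.08]], [255, [0, 0, -0.2], [0, 0, -0.08]], [255, [0, 0, -0.2], [0, 0, -0.08]], [255, [0, 0, -0.2], [0, 0, -0.08]], [255, [0, 0, 0], [0, 0, 0]]]' --squeeze 20

```text
time_s: 7.75
ee_pos: [522.0, -37.8, 124.3]
ee_rot: [180.0, -0.1, 28.3]
force: [-0.1, -1.3, 3.8]
gripper_width: 9.5
gripper_force: 20.0
```

```bash
python3 -c "
from h import *
s=state();print(s['force'],s['torque'],s['ee_pos'],s['gripper_width'])"
```

```text
[-0.10151348 -1.28322344  3.76715949] [-0.32975159  0.21834524  0.10390349] [521.97533878 -37.79617643 124.26632093] 9.530537835055473
```

servo_tool --steps '[[255, [0, 0, -0.35], [0, 0, -0.144]], [255, [0, 0, -0.35], [0, 0, -0.144]], [255, [0, 0, -0.35], [0, 0, -0.144]], [255, [0, 0, -0.35], [0, 0, -0.144]], [255, [0, 0, -0.35], [0, 0, -0.144]], [255, [0, 0, -0.35], [0, 0, -0.144]], [255, [0, 0, -0.35], [0, 0, -0.144]], [255, [0, 0, -0.35], [0, 0, -0.144]], [255, [0, 0, 0], [0, 0, 0]], [255, [0, 0, 0], [0, 0, 0]]]'

```text
time_s: 8.75
ee_pos: [521.4, -37.5, 126.9]
ee_rot: [-180.0, -0.0, 94.1]
force: [-2.0, 0.2, 5.9]
gripper_width: 9.9
gripper_force: 20.0
```

```bash
python3 -c "
from h import *
s=state();print(s['force'],s['torque'],s['qpos'])
p=cams.grab_frame('top');C=cloud(p)
u=np.array([.942,-.335]);v=np.array([.335,.942]);d=C[...,:2]-[520.5,-37.7];a=d@u;b=d@v
m=(abs(C[...,2]-85.5)<3)&(a>-160)&(a<-30)&(abs(b)<40)
print(m.sum(),a[m].min(),a[m].max())
A=a[m];B=b[m];xs=[];lo=[];hi=[]
for k in range(-150,-35,8):
    w=(A>=k)&(A<k+8)
    if w.sum()>15: xs.append(k+4);lo.append(np.percentile(B[w],3));hi.append(np.percentile(B[w],97))
print(np.round(xs),np.round(lo,1),np.round(hi,1))
print('slopes deg',np.degrees(np.polyfit(xs,lo,1)[0]),np.degrees(np.polyfit(xs,hi,1)[0]))"
```

```text
[-2.02663336  0.23560943  5.91948682] [-0.13272282  0.49714154  0.10364628] [-5.38775810e+00  1.92031727e+01  1.05590191e+02  1.56591625e-02
  5.52322273e+01 -9.46580336e+00]
380 -159.18826311764627 -73.73870919560224
[-146 -138 -130 -122 -114 -106  -98  -90] [-3.3 -1.5  0.6  2.   4.5  7.1  9.7 11.7] [19.6 16.5 16.8 16.8 17.2 17.3 17.3 17.5]
slopes deg 15.62420687417648 -0.7125002808146448
```

servo_tool --steps '[[255, [0, 0, -0.42], [0, 0, -0.145]], [255, [0, 0, -0.42], [0, 0, -0.145]], [255, [0, 0, -0.42], [0, 0, -0.145]], [255, [0, 0, -0.42], [0, 0, -0.145]], [255, [0, 0, -0.42], [0, 0, -0.145]], [255, [0, 0, -0.42], [0, 0, -0.145]], [255, [0, 0, -0.42], [0, 0, -0.145]], [255, [0, 0, -0.42], [0, 0, -0.145]], [255, [0, 0, 0], [0, 0, 0]], [255, [0, 0, 0], [0, 0, 0]]]'

```text
time_s: 9.8
ee_pos: [520.9, -37.9, 129.7]
ee_rot: [-179.9, -0.1, 160.5]
force: [-3.5, -2.7, 4.3]
gripper_width: 9.2
gripper_force: 20.0
```

```bash
python3 -c "
from h import *
s=state();print(s['force'],s['torque'],s['ee_rot'],s['ee_pos'])
q=cams.grab_frame('scene')
save('s3',cv2.resize(q['color'][170:270,220:370],None,fx=5,fy=5,interpolation=cv2.INTER_CUBIC))
D=cloud(q);Z=D[...,2];g=q['color'].astype(int)
m=(Z>94)&(Z<130)&(abs(D[...,0]-521)<35)&(abs(D[...,1]+37)<30)&(g[...,0]-g[...,2]>50)
print(m.sum(),np.percentile(Z[m],[2,10,50,90,98]))
"
```

```text
[-3.53932601 -2.70269702  4.31059418] [-0.58307006  0.69971404  0.08458579] [-1.79942932e+02 -8.65428511e-02  1.60503000e+02] [520.87918371 -37.90566362 129.74480251]
18 [100.77806586 101.50846496 104.0431673  120.53020811 121.46107029]
```

View pics/s3.png

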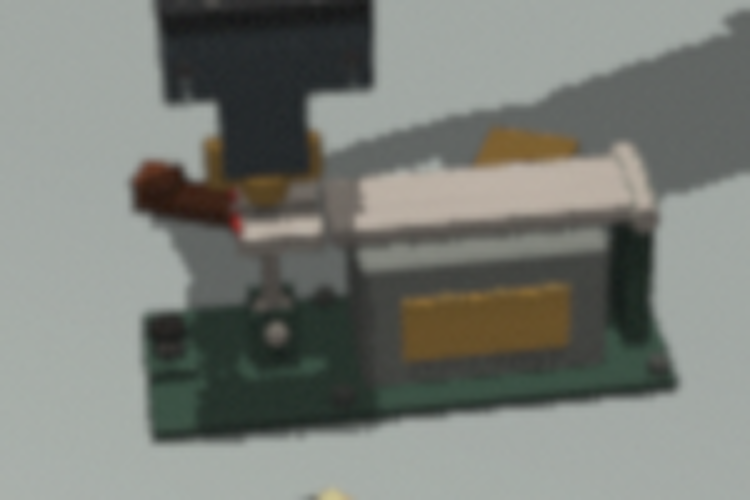

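The nut is up about 7 to 8 mm and its collar is above the red lip (crop 237,215). Swinging now, on an arc about the hinge 100 mm below the TCP.

servo_tool --steps '[[255, [-3, 0, 0.05], [0, 0.03, 0]], [255, [-3, 0, 0.05], [0, 0.03, 0]], [255, [-3, 0, 0.05], [0, 0.03, 0]], [255, [-3, 0, 0.05], [0, 0.03, 0]], [255, [-3, 0, 0.05], [0, 0.03, 0]], [255, [-3, 0, 0.05], [0, 0.03, 0]], [255, [-3, 0, 0.05], [0, 0.03, 0]], [255, [-3, 0, 0.05], [0, 0.03, 0]], [255, [-3, 0, 0.05], [0, 0.03, 0]], [255, [-3, 0, 0.05], [0, 0.03, 0]]]'

```text
time_s: 10.85
ee_pos: [549.0, -47.7, 125.5]
ee_rot: [-179.9, -17.3, 160.6]
force: [-3.3, -2.1, 4.1]
gripper_width: 10.0
gripper_force: 20.0
```

servo_tool --steps '[[255, [-5, 0, 0.12], [0, 0.05, 0]], [255, [-5, 0, 0.12], [0, 0.05, 0]], [255, [-5, 0, 0.12], [0, 0.05, 0]], [255, [-5, 0, 0.12], [0, 0.05, 0]], [255, [-5, 0, 0.12], [0, 0.05, 0]], [255, [-5, 0, 0.12], [0, 0.05, 0]], [255, [-5, 0, 0.12], [0, 0.05, 0]], [255, [-5, 0, 0.12], [0, 0.05, 0]], [255, [-5, 0, 0.12], [0, 0.05, 0]], [255, [-5, 0, 0.12], [0, 0.05, 0]]]'

```text
time_s: 11.85
ee_pos: [589.2, -61.5, 99.6]
ee_rot: [-179.8, -46.0, 160.5]
force: [-0.8, -1.9, 4.5]
gripper_width: 10.0
gripper_force: 20.0
```

servo_tool --steps '[[255, [-5, 0, 0.12], [0, 0.05, 0]], [255, [-5, 0, 0.12], [0, 0.05, 0]], [255, [-5, 0, 0.12], [0, 0.05, 0]], [255, [-5, 0, 0.12], [0, 0.05, 0]], [255, [-5, 0, 0.12], [0, 0.05, 0]], [255, [-5, 0, 0.12], [0, 0.05, 0]], [255, [0, 0, 0], [0, 0, 0]], [255, [0, 0, 0], [0, 0, 0]], [255, [0, 0, 0], [0, 0, 0]], [255, [0, 0, 0], [0, 0, 0]]]'

```text
time_s: 12.85
ee_pos: [606.2, -67.3, 74.1]
ee_rot: [-179.8, -62.9, 160.6]
force: [0.5, -4.2, -2.7]
gripper_width: 9.4
gripper_force: 20.0
```

```bash
python3 -c "
from h import *
s=state();print(s['force'],s['torque'],s['ee_rot'],s['ee_pos'],s['qpos'],s['gripper_width'])
q=cams.grab_frame('scene')
save('s4',cv2.resize(q['color'][130:270,210:370],None,fx=4,fy=4,interpolation=cv2.INTER_CUBIC))
"
```

```text
[ 0.48144512 -4.22935461 -2.73836278] [-0.76496859 -0.98555999  0.45191602] [-179.81858385  -62.87786875  160.55685622] [606.15907826 -67.27815708  74.11699356] [-11.12241009  61.53587998  54.43186378   8.97507521 126.33798957
 -80.84045674] 9.365435331118212
```

View pics/s4.png

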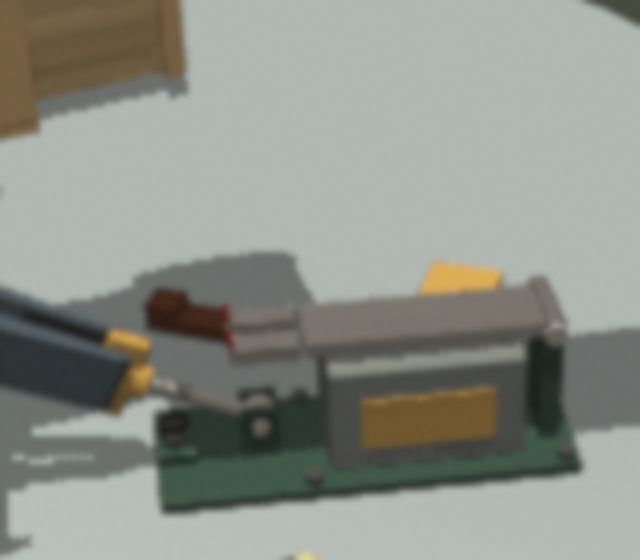

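The bolt is swung out to 63° and held by friction. I'll let go, back away along the tool axis, then turn the tool upright while lifting.

servo_tool --steps '[[200, [0, 0, 0], [0, 0, 0]], [180, [0, 0, 0], [0, 0, 0]], [150, [0, 0, 0], [0, 0, 0]], [143, [0, 0, 0], [0, 0, 0]], [143, [0, 0, -7], [0, 0, 0]], [143, [0, 0, -7], [0, 0, 0]], [143, [0, 0, -7], [0, 0, 0]], [143, [0, 0, -7], [0, 0, 0]], [143, [0, 0, -7], [0, 0, 0]], [143, [0, 0, 0], [0, 0, 0]]]'

```text
time_s: 13.9
ee_pos: [636.2, -77.8, 91.3]
ee_rot: [180.0, -62.9, 160.8]
force: [0.8, -0.1, 0.6]
gripper_width: 40.4
gripper_force: 0.0
```

servo_tool --steps '[[143, [4, 0, -4], [0, -0.1, 0]], [143, [4, 0, -4], [0, -0.125, 0]], [143, [4, 0, -4], [0, -0.125, 0]], [143, [4, 0, -4], [0, -0.125, 0]], [143, [4, 0, -4], [0, -0.125, 0]], [143, [4, 0, -4], [0, -0.125, 0]], [143, [4, 0, -4], [0, -0.125, 0]], [143, [4, 0, -4], [0, -0.125, 0]], [255, [4, 0, -4], [0, -0.122, 0]], [255, [0, 0, 0], [0, 0, 0]]]'

```text
time_s: 14.9
ee_pos: [624.2, -73.6, 140.3]
ee_rot: [-180.0, -0.3, 160.8]
force: [-0.1, 0.4, -0.2]
gripper_width: 26.8
gripper_force: 0.0
```

servo_tool --steps '[[255, [0, 0, 0], [0, 0, 0]], [255, [0, 0, 0], [0, 0, 0]], [255, [0, 0, 0], [0, 0, 0]], [255, [0, 0, 0], [0, 0, 0]], [255, [0, 0, 0], [0, 0, 0]], [255, [0, 0, 0], [0, 0, 0]], [255, [0, 0, 0], [0, 0, 0]], [255, [0, 0, 0], [0, 0, 0]], [255, [0, 0, 0], [0, 0, 0]], [255, [0, 0, 0], [0, 0, 0]]]'

```text
time_s: 15.9
ee_pos: [627.9, -74.7, 139.0]
ee_rot: [180.0, -0.2, 160.8]
force: [-0.9, 0.9, -0.2]
gripper_width: 0.6
gripper_force: 0.0
```

```bash
python3 -c "
from h import *
s=state();print(s['force'],s['torque'],s['ee_rot'],s['ee_pos'],s['gripper_width'])
q=cams.grab_frame('scene')
save('s5',cv2.resize(q['color'][130:270,210:370],None,fx=4,fy=4,interpolation=cv2.INTER_CUBIC))
D=cloud(q);Z=D[...,2];g=q['color'].astype(int)
u=np.array([.942,-.335]);v=np.array([.335,.942]);d=D[...,:2]-[521.2,-37.8];a=d@u;b=d@v
m=(a>20)&(a<110)&(abs(b)<20)&(Z>20)&(g[...,0]-g[...,2]>50)
o=np.argsort(a[m]);print(np.c_[a[m],b[m],Z[m]][o][::3].round(0).tolist())
"
```

```text
[-0.90067036  0.90377471 -0.18739554] [ 0.01080455  0.02671766 -0.00853817] [ 1.79992930e+02 -1.64112253e-01  1.60762333e+02] [627.88349355 -74.73540563 138.96054175] 0.6447364939210635
[[56.0, 5.0, 69.0], [57.0, 7.0, 63.0], [57.0, 3.0, 80.0], [59.0, 4.0, 66.0], [59.0, 1.0, 84.0], [59.0, 5.0, 81.0], [60.0, 4.0, 74.0], [60.0, 8.0, 69.0], [61.0, 2.0, 84.0], [61.0, 10.0, 63.0], [61.0, 4.0, 78.0], [62.0, 6.0, 72.0], [63.0, 9.0, 67.0], [63.0, 6.0, 85.0], [63.0, 8.0, 61.0], [64.0, 5.0, 77.0], [64.0, 6.0, 70.0], [65.0, 1.0, 86.0], [65.0, 5.0, 84.0], [65.0, 9.0, 60.0], [66.0, 4.0, 74.0], [66.0, 2.0, 90.0], [67.0, 0.0, 86.0], [67.0, 7.0, 64.0], [67.0, 10.0, 61.0], [68.0, 6.0, 75.0], [68.0, -0.0, 88.0], [69.0, 7.0, 89.0], [69.0, 11.0, 64.0], [69.0, 6.0, 81.0], [70.0, 4.0, 74.0], [70.0, 4.0, 70.0], [71.0, 5.0, 87.0], [71.0, 9.0, 85.0], [71.0, 6.0, 81.0], [72.0, 10.0, 59.0], [72.0, 4.0, 70.0], [73.0, 4.0, 67.0], [73.0, 4.0, 65.0], [73.0, 5.0, 61.0], [74.0, 2.0, 76.0], [74.0, 9.0, 75.0], [74.0, 4.0, 70.0], [75.0, 6.0, 69.0], [75.0, 6.0, 66.0], [75.0, 4.0, 82.0], [76.0, 7.0, 79.0], [76.0, 3.0, 54.0], [76.0, 4.0, 50.0], [77.0, 6.0, 46.0], [77.0, 6.0, 64.0], [77.0, 5.0, 61.0], [78.0, 7.0, 57.0], [78.0, 5.0, 73.0], [79.0, 6.0, 69.0], [79.0, -2.0, 344.0], [79.0, 8.0, 61.0], [80.0, 4.0, 75.0], [80.0, 7.0, 73.0], [81.0, 6.0, 67.0], [82.0, 5.0, 59.0], [82.0, 4.0, 51.0], [83.0, 8.0, 63.0]]
```

View pics/s5.png

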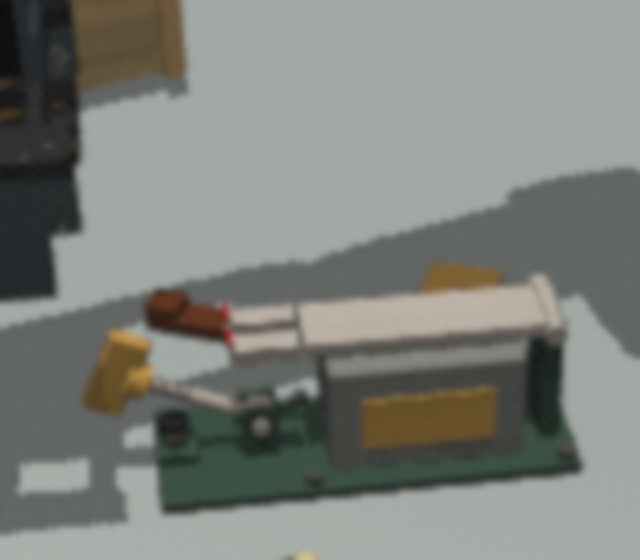

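The bolt holds at 63°, with the upper bar corner at crop (120,330), about u=69, z=91. I'll put the closed fingertips above that corner and push it down.

servo_tool --steps '[[255, [9, -0.2, 0], [0, 0, 0]], [255, [9, -0.2, 0], [0, 0, 0]], [255, [9, -0.2, 0], [0, 0, 0]], [255, [8, -0.2, 0], [0, 0, 0]], [255, [7, -0.2, 0], [0, 0, 0]], [255, [0, 0, 5], [0, 0, 0]], [255, [0, 0, 5], [0, 0, 0]], [255, [0, 0, 5], [0, 0, 0]], [255, [0, 0, 5], [0, 0, 0]], [255, [0, 0, 2], [0, 0, 0]]]'

```text
time_s: 16.95
ee_pos: [587.6, -61.9, 116.0]
ee_rot: [-180.0, -0.2, 160.8]
force: [-0.5, -0.3, -0.8]
gripper_width: 0.3
gripper_force: 0.0
```

servo_tool --steps '[[255, [-0.6, 0, 1], [0, 0, 0]], [255, [-0.6, 0, 1], [0, 0, 0]], [255, [-0.6, 0, 1], [0, 0, 0]], [255, [-0.6, 0, 1], [0, 0, 0]], [255, [-0.6, 0, 1], [0, 0, 0]], [255, [-0.6, 0, 1], [0, 0, 0]], [255, [-0.6, 0, 1], [0, 0, 0]], [255, [-0.6, 0, 1], [0, 0, 0]], [255, [-0.6, 0, 1], [0, 0, 0]], [255, [-0.6, 0, 1], [0, 0, 0]]]'

```text
time_s: 17.95
ee_pos: [594.0, -64.0, 107.2]
ee_rot: [180.0, -0.1, 160.8]
force: [1.5, -0.5, 2.4]
gripper_width: 0.7
gripper_force: 0.9
```

servo_tool --steps '[[255, [-0.4, 0, 0.6], [0, 0, 0]], [255, [-0.4, 0, 0.6], [0, 0, 0]], [255, [-0.4, 0, 0.6], [0, 0, 0]], [255, [-0.4, 0, 0.6], [0, 0, 0]], [255, [-0.4, 0, 0.6], [0, 0, 0]], [255, [-0.4, 0, 0.6], [0, 0, 0]], [255, [-0.4, 0, 0.6], [0, 0, 0]], [255, [-0.4, 0, 0.6], [0, 0, 0]], [255, [-0.4, 0, 0.6], [0, 0, 0]], [255, [-0.4, 0, 0.6], [0, 0, 0]]]'

```text
time_s: 18.95
ee_pos: [597.2, -65.1, 100.9]
ee_rot: [180.0, -0.2, 160.8]
force: [1.7, -0.3, 2.1]
gripper_width: 0.5
gripper_force: 0.9
```

servo_tool --steps '[[255, [-0.2, 0, 0.3], [0, 0, 0]], [255, [-0.2, 0, 0.3], [0, 0, 0]], [255, [-0.2, 0, 0.3], [0, 0, 0]], [255, [-0.2, 0, 0.3], [0, 0, 0]], [255, [-0.2, 0, 0.3], [0, 0, 0]], [255, [-0.2, 0, 0.3], [0, 0, 0]], [255, [-0.2, 0, 0.3], [0, 0, 0]], [255, [-0.2, 0, 0.3], [0, 0, 0]], [255, [-0.2, 0, 0.3], [0, 0, 0]], [255, [-0.2, 0, 0.3], [0, 0, 0]]]'

```text
time_s: 19.95
ee_pos: [599.0, -65.7, 97.8]
ee_rot: [180.0, -0.2, 160.8]
force: [0.6, 0.6, 1.0]
gripper_width: 0.6
gripper_force: 0.6
```

servo_tool --steps '[[255, [-0.2, 0, 0.3], [0, 0, 0]], [255, [-0.2, 0, 0.3], [0, 0, 0]], [255, [-0.2, 0, 0.3], [0, 0, 0]], [255, [-0.2, 0, 0.3], [0, 0, 0]], [255, [-0.2, 0, 0.3], [0, 0, 0]], [255, [-0.2, 0, 0.3], [0, 0, 0]], [255, [-0.2, 0, 0.3], [0, 0, 0]], [255, [-0.2, 0, 0.3], [0, 0, 0]], [255, [-0.2, 0, 0.3], [0, 0, 0]], [255, [-0.2, 0, 0.3], [0, 0, 0]]]'

```text
time_s: 20.95
ee_pos: [600.9, -66.4, 94.9]
ee_rot: [180.0, -0.2, 160.8]
force: [-0.4, 0.5, 1.0]
gripper_width: 0.3
gripper_force: 0.3
```

servo_tool --steps '[[255, [-0.2, 0, 0.3], [0, 0, 0]], [255, [-0.2, 0, 0.3], [0, 0, 0]], [255, [-0.2, 0, 0.3], [0, 0, 0]], [255, [-0.2, 0, 0.3], [0, 0, 0]], [255, [-0.2, 0, 0.3], [0, 0, 0]], [255, [-0.2, 0, 0.3], [0, 0, 0]], [255, [-0.2, 0, 0.3], [0, 0, 0]], [255, [-0.2, 0, 0.3], [0, 0, 0]], [255, [0, 0, 0], [0, 0, 0]], [255, [0, 0, 0], [0, 0, 0]]]'

```text
time_s: 21.95
ee_pos: [602.5, -67.0, 92.5]
ee_rot: [180.0, -0.2, 160.8]
force: [-0.6, -0.2, 0.7]
gripper_width: 0.4
gripper_force: 0.2
```

```bash
python3 -c "
from h import *
s=state();print(s['force'],s['torque'],s['ee_pos'])
q=cams.grab_frame('scene')
save('s6',cv2.resize(q['color'][150:270,210:370],None,fx=5,fy=5,interpolation=cv2.INTER_CUBIC)[:600])
"
```

```text
[-0.58714868 -0.20220522  0.69260047] [ 0.03624881  0.02862962 -0.00042831] [602.54385124 -66.98338264  92.52441928]
```

View pics/s6.png

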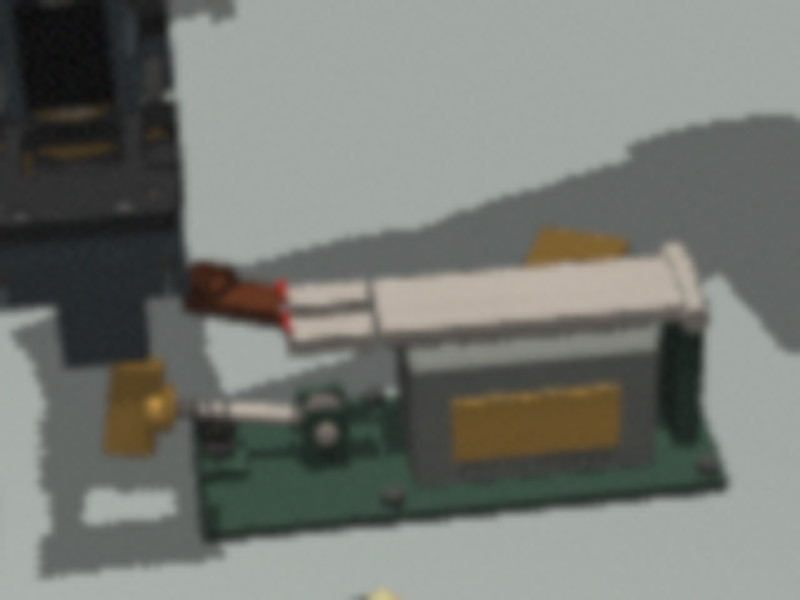

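The finger is on the bar (105–160, 365). The bolt lies at about 80°, just over the buffer (215,430). I'll continue in small steps.

servo_tool --steps '[[255, [-0.1, 0, 0.2], [0, 0, 0]], [255, [-0.1, 0, 0.2], [0, 0, 0]], [255, [-0.1, 0, 0.2], [0, 0, 0]], [255, [-0.1, 0, 0.2], [0, 0, 0]], [255, [-0.1, 0, 0.2], [0, 0, 0]], [255, [-0.1, 0, 0.2], [0, 0, 0]], [255, [-0.1, 0, 0.2], [0, 0, 0]], [255, [-0.1, 0, 0.2], [0, 0, 0]], [255, [-0.1, 0, 0.2], [0, 0, 0]], [255, [-0.1, 0, 0.2], [0, 0, 0]]]'

```text
time_s: 23.0
ee_pos: [603.4, -67.3, 90.5]
ee_rot: [180.0, -0.2, 160.8]
force: [0.6, 1.2, 2.0]
gripper_width: 0.4
gripper_force: 0.6
```

servo_tool --steps '[[255, [-0.1, 0, 0.2], [0, 0, 0]], [255, [-0.1, 0, 0.2], [0, 0, 0]], [255, [-0.1, 0, 0.2], [0, 0, 0]], [255, [-0.1, 0, 0.2], [0, 0, 0]], [255, [-0.1, 0, 0.2], [0, 0, 0]], [255, [-0.1, 0, 0.2], [0, 0, 0]], [255, [-0.1, 0, 0.2], [0, 0, 0]], [255, [-0.1, 0, 0.2], [0, 0, 0]], [255, [-0.1, 0, 0.2], [0, 0, 0]], [255, [-0.1, 0, 0.2], [0, 0, 0]]]'

```text
time_s: 24.0
ee_pos: [604.3, -67.6, 88.5]
ee_rot: [180.0, -0.2, 160.8]
force: [-1.3, 0.4, 2.7]
gripper_width: 0.3
gripper_force: 1.2
```

servo_tool --steps '[[255, [-0.1, 0, 0.2], [0, 0, 0]], [255, [-0.1, 0, 0.2], [0, 0, 0]], [255, [-0.1, 0, 0.2], [0, 0, 0]], [255, [-0.1, 0, 0.2], [0, 0, 0]], [255, [-0.1, 0, 0.2], [0, 0, 0]], [255, [-0.1, 0, 0.2], [0, 0, 0]], [255, [-0.1, 0, 0.2], [0, 0, 0]], [255, [0, 0, 0], [0, 0, 0]], [255, [0, 0, 0], [0, 0, 0]], [255, [0, 0, 0], [0, 0, 0]]]'

```text
time_s: 25.0
ee_pos: [605.0, -67.8, 87.1]
ee_rot: [180.0, -0.2, 160.8]
force: [-2.1, 1.2, 3.5]
gripper_width: 0.8
gripper_force: 1.7
```

```bash
python3 -c "
from h import *
s=state();print(s['force'],s['torque'],s['effort'])
q=cams.grab_frame('scene');D=cloud(q)
u=np.array([.942,-.335]);v=np.array([.335,.942]);d=D[...,:2]-[521.2,-37.8];a=d@u;b=d@v
for c in range(238,275,2):
  print(c,[(int(a[r,c]),int(b[r,c]),int(D[r,c,2])) for r in range(222,246,2) if abs(b[r,c])<14])
save('s7',cv2.resize(q['color'][205:265,220:300],None,fx=10,fy=10,interpolation=cv2.INTER_CUBIC)[:600])
"
```

```text
[-2.13380448  1.20682776  3.47515296] [ 0.14456469  0.42820287 -0.02713663] [-3.07300324e-01 -4.49465919e+01 -1.96775150e+01 -1.43090892e-01
 -6.42087813e-01  1.25499093e-03]
238 [(74, 9, 73), (74, 8, 68), (75, 3, 59), (75, 6, 56), (76, 6, 51), (76, 2, 43), (77, 8, 42), (77, 6, 36), (78, 5, 30), (78, 5, 25), (79, 3, 18)]
240 [(70, 3, 64), (71, 6, 61), (71, 5, 55), (72, 6, 51), (72, 9, 47), (72, 11, 44), (73, 10, 38), (74, 6, 30), (74, 6, 25), (75, 4, 18), (76, -10, 2)]
242 [(68, -4, 48), (68, 2, 47), (68, 8, 46), (68, 10, 43), (69, 10, 38), (72, -11, 0)]
244 [(64, 1, 46), (64, 8, 46), (64, 9, 42), (65, 9, 37), (68, -9, 1)]
246 [(60, 2, 41), (60, 6, 39), (63, -11, 0)]
248 [(56, 4, 43), (56, 3, 37), (58, -8, 17), (58, -2, 16), (59, -10, 0)]
250 [(52, 3, 41), (52, 6, 39), (53, 3, 31), (53, 8, 29), (54, 0, 18), (54, 7, 18), (54, 11, 16)]
252 [(48, 1, 39), (48, 5, 37), (49, 5, 32), (49, 10, 30), (49, 5, 21), (50, 4, 16), (50, 10, 15)]
254 [(44, 3, 40), (44, 2, 35), (44, 6, 32), (45, 6, 27), (45, 6, 22), (46, 7, 17), (46, 13, 16)]
256 [(40, 2, 39), (40, 2, 34), (40, 1, 28), (41, 0, 22), (4
[... 152 characters left out ...]
, (33, -9, 8), (33, 0, 10), (34, 6, 10)]
262 [(27, 1, 37), (28, 4, 34), (29, -8, 8), (29, 0, 10), (29, 7, 10)]
264 [(23, 0, 36), (23, 1, 31), (24, -11, 11), (24, -4, 11), (25, 0, 9), (25, 7, 10)]
266 [(19, 0, 35), (19, 4, 33), (20, -5, 10), (21, 3, 11), (21, 8, 9)]
268 [(15, 1, 35), (15, 3, 32), (15, -13, 9), (16, -4, 10), (16, 3, 11), (17, 9, 10)]
270 [(10, -8, 38), (10, -6, 35), (11, 6, 38), (11, 10, 37), (11, 12, 33), (12, 10, 26), (12, 9, 20), (12, 0, 8), (13, 9, 9)]
272 [(6, -4, 41), (6, -2, 37), (7, 8, 40), (7, 11, 37), (7, 11, 32), (8, 11, 27), (8, 10, 20), (8, 11, 16), (8, 10, 9)]
274 [(1, -8, 38), (2, 3, 41), (2, 8, 40), (3, 11, 37), (3, 12, 27), (4, 11, 21), (4, 7, 12), (4, 10, 9)]
```

View pics/s7.png

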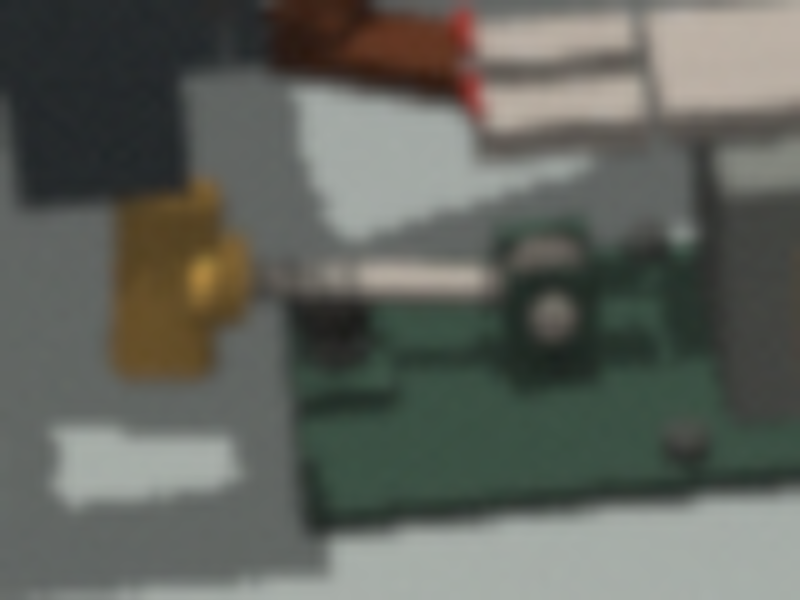

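The shank slopes at about 82° and sits on the buffer (crop 335,310). The force is rising steadily. I'll press 1 mm more.

servo_tool --steps '[[255, [-0.05, 0, 0.2], [0, 0, 0]], [255, [-0.05, 0, 0.2], [0, 0, 0]], [255, [-0.05, 0, 0.2], [0, 0, 0]], [255, [-0.05, 0, 0.2], [0, 0, 0]], [255, [-0.05, 0, 0.2], [0, 0, 0]], [255, [0, 0, 0], [0, 0, 0]], [255, [0, 0, 0], [0, 0, 0]], [255, [0, 0, 0], [0, 0, 0]], [255, [0, 0, 0], [0, 0, 0]], [255, [0, 0, 0], [0, 0, 0]]]'

```text
time_s: 26.05
ee_pos: [605.3, -67.9, 86.2]
ee_rot: [180.0, -0.2, 160.8]
force: [-1.5, 1.0, 4.5]
gripper_width: 0.3
gripper_force: 2.2
```

servo_tool --steps '[[255, [0, 0, -0.5], [0, 0, 0]], [255, [0, 0, -0.5], [0, 0, 0]], [255, [0, 0, -0.5], [0, 0, 0]], [255, [0, 0, -1], [0, 0, 0]], [255, [0, 0, -3], [0, 0, 0]], [255, [0, 0, -5], [0, 0, 0]], [255, [0, 0, -10], [0, 0, 0]], [255, [0, 0, -15], [0, 0, 0]], [255, [0, 0, -15], [0, 0, 0]], [255, [0, 0, 0], [0, 0, 0]]]'

```text
time_s: 27.05
ee_pos: [607.1, -68.2, 139.6]
ee_rot: [179.9, 0.2, 160.8]
force: [-0.2, 0.6, -0.2]
gripper_width: 0.6
gripper_force: 0.0
```

```bash
python3 -c "
from h import *
s=state();print(s['force'],s['ee_pos'])
q=cams.grab_frame('scene');D=cloud(q)
u=np.array([.942,-.335]);v=np.array([.335,.942]);d=D[...,:2]-[521.2,-37.8];a=d@u;b=d@v
for c in range(248,270,2):
  print(c,[(int(a[r,c]),int(b[r,c]),round(float(D[r,c,2]),1)) for r in range(228,242,1) if abs(b[r,c])<14 and D[r,c,2]>27])
save('s8',cv2.resize(q['color'][205:265,220:300],None,fx=10,fy=10,interpolation=cv2.INTER_CUBIC)[:600])
for t in('lock_tongue','switch_body','earth_lug'):
  print(t,[(np.round(x['at']).tolist(),round(x['confidence'],2),np.round(world(q,*x['at'])).tolist()) for x in look_for(q,t)[:2]])
"
```

```text
[-0.18665613  0.64602054 -0.21441253] [607.13040425 -68.21514886 139.56474255]
248 [(56, 0, 41.8), (56, 1, 40.9), (56, 3, 39.3), (56, 4, 37.5)]
250 [(52, 0, 41.8), (52, 3, 41.4), (52, 5, 40.4), (52, 5, 37.6), (53, 0, 31.4), (53, 6, 33.2), (53, 6, 31.2), (53, 6, 28.1)]
252 [(48, -1, 40.4), (48, 4, 41.6), (48, 2, 37.9), (48, 2, 35.7), (48, 2, 33.0), (49, 7, 33.5), (49, 8, 32.1), (49, 7, 28.6)]
254 [(44, -1, 39.4), (44, 1, 39.0), (44, 4, 38.9), (44, 3, 35.3), (44, 1, 31.9), (44, 8, 33.8), (45, 8, 31.3), (45, 7, 28.2)]
256 [(39, -2, 38.8), (40, 1, 38.7), (40, 3, 37.6), (40, 3, 35.4), (40, 4, 33.4), (40, 5, 31.1), (41, 5, 29.1)]
258 [(35, 0, 39.4), (35, 0, 37.0), (36, 4, 38.0), (36, 1, 33.0)]
260 [(31, 0, 36.2), (31, 3, 36.6), (32, 4, 34.9)]
262 [(27, 1, 37.8), (27, 3, 36.2), (28, 3, 33.5)]
264 [(23, 2, 37.8), (23, 2, 35.0), (23, 4, 34.0)]
266 [(19, 1, 36.5), (19, 5, 37.2), (19, 2, 32.4)]
268 [(15, 2, 37.2), (15, 5, 36.4), (15, 2, 31.3)]
lock_tongue [([253.0, 207.0], 0.48, [520.0, -170.0, 19.0])]
switch_body [([280.0, 279.0], 0.63, [571.0, 92.0, 24.0])]
earth_lug [([344.0, 280.0], 0.45, [452.0, 134.0, 3.0])]
```

View pics/s8.png

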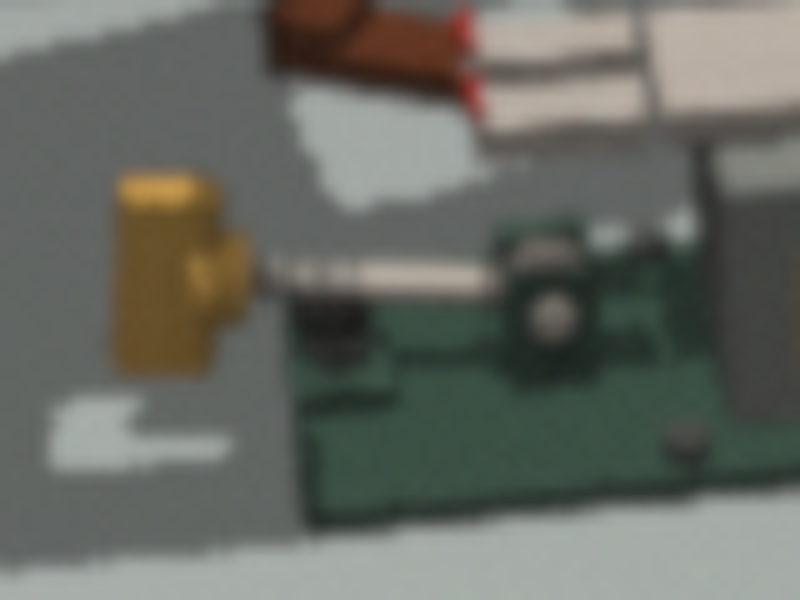

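The bolt stays down on the buffer and the loose parts are in place. I'll press once more to confirm the buffer's elastic resistance, since there is plenty of time.

servo_tool --steps '[[255, [0, 0, 15], [0, 0, 0]], [255, [0, 0, 15], [0, 0, 0]], [255, [0, 0, 10], [0, 0, 0]], [255, [0, 0, 5], [0, 0, 0]], [255, [0, 0, 2], [0, 0, 0]], [255, [0, 0, 1], [0, 0, 0]], [255, [0, 0, 0.5], [0, 0, 0]], [255, [0, 0, 0], [0, 0, 0]], [255, [0, 0, 0], [0, 0, 0]], [255, [0, 0, 0], [0, 0, 0]]]'

```text
time_s: 28.25
ee_pos: [605.4, -68.0, 88.4]
ee_rot: [180.0, -0.1, 160.8]
force: [-0.6, 0.1, -0.9]
gripper_width: 0.6
gripper_force: 0.1
```

servo_tool --steps '[[255, [0, 0, 0.2], [0, 0, 0]], [255, [0, 0, 0.2], [0, 0, 0]], [255, [0, 0, 0.2], [0, 0, 0]], [255, [0, 0, 0.2], [0, 0, 0]], [255, [0, 0, 0.2], [0, 0, 0]], [255, [0, 0, 0.2], [0, 0, 0]], [255, [0, 0, 0.2], [0, 0, 0]], [255, [0, 0, 0.2], [0, 0, 0]], [255, [0, 0, 0.2], [0, 0, 0]], [255, [0, 0, 0.2], [0, 0, 0]]]'

```text
time_s: 29.25
ee_pos: [605.9, -68.1, 86.5]
ee_rot: [180.0, -0.1, 160.8]
force: [0.5, 0.1, 4.9]
gripper_width: 0.4
gripper_force: 2.7
```

Force went from 0 to 4.9 N within 1.9 mm, so the bolt springs on the buffer (about 8 N there). Lifting off and handing in.

servo_tool --steps '[[255, [0, 0, -0.5], [0, 0, 0]], [255, [0, 0, -0.5], [0, 0, 0]], [255, [0, 0, -0.5], [0, 0, 0]], [255, [0, 0, -1], [0, 0, 0]], [255, [0, 0, -3], [0, 0, 0]], [255, [0, 0, -5], [0, 0, 0]], [255, [0, 0, -10], [0, 0, 0]], [255, [0, 0, -10], [0, 0, 0]], [255, [0, 0, 0], [0, 0, 0]], [255, [0, 0, 0], [0, 0, 0]]]'

```text
time_s: 30.25
ee_pos: [605.5, -68.0, 117.2]
ee_rot: [180.0, -0.1, 160.8]
force: [0.2, -0.3, -0.0]
gripper_width: 0.4
gripper_force: 0.0
```

```bash
python3 -c "
from h import *
s=state();print(s['force'],s['ee_pos']);print(ticket.job_done())"
```

```text
[ 0.16810401 -0.26673656 -0.03120397] [605.53645502 -68.00476956 117.2166718 ]
the job is handed in; nothing more can be done
None
```

The job is handed in after about 30 s of robot time, with no verdict returned: nut backed off about 7–8 mm, eyebolt swung out to about 82° and pressed onto its buffer at an estimated 8 N, then released and resting there; the three loose parts I rechecked had not visibly moved (the roller carriage was not rechecked).

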